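# Tip the bit case down into its parking bay

## Robot

A 6-joint arm with a two-finger parallel gripper is mounted at the origin on a cart in front of the work surface, level with it; the furniture and walls round the work are solid. World frame = base frame: x ahead of the robot, y to its left, z up, the work surface at z = 0. Lengths are in mm, angles in degrees, forces in N, time in s.
With the tool pointing down it reaches from about 300 to 850 mm from the base axis. Payload 4.2 kg.
Tool frame: the origin (TCP) lies midway between the tips of the shut fingers; the grasp point (between the pads) lies 19 mm behind it (env.grasp_offset is the distance from the TCP to the grasp point, in mm); z points along the fingers, y is the line along which they close (so a half turn about z gives the same grasp; the last joint's range is limited). The gripper opens to 91 mm and grips with 3 to 60 N. Pads are 32 mm wide; open, the fingers measure 118 mm over their backs; the gripper's body (76 mm by 178 mm) begins 60 mm behind the grasp point.
Start: joints at [-71.62, 18.312, 89.639, -0, 72.044, -1.146], TCP at [192.192, -541.946, 213.976] pointing down, gripper open.
Joint ranges: [-177.97, 177.97], [-48.28, 115.42], [12.27, 149.76], [-77.06, 257.06], [2.81, 150.46], [-146.56, 146.56]. Speed limits (degrees/s): [147.25, 147.25, 180, 180, 180, 180].

## Interface

Orientations are given as [roll, pitch, yaw] about the fixed x, y, z axes, in that order (R = Rz(yaw) Ry(pitch) Rx(roll)).
In Python, from workcell import env, optics gives the robot as it stands. The module is installed in compiled form; this text tells all that it offers.
- The arm moves only by the tool send_rows, never from a script. Its argument "targets" is a list that holds one entry, the list of rows, each a list of 7 numbers: the turn, a rotation vector about the world's x, y, z scaled (see below), then the shift along the world's x, y, z scaled (see below), then the closure, from -1 (fully open) to 1 (shut). In form: [[[rx, ry, rz, x, y, z, gripper], ...]]. A call has 1 to 12 rows; each row shifts and turns the commanded pose from where the row before left it; what a row does not reach is not made up. The controller multiplies each number of a shift by 0.2 m and each number of a turn by pi/2 rad. A row lasts 1/10 s, in which the tool goes at most 50 mm and 8.59 degrees, less where a joint would pass 70% of its speed; a pose out of reach is approached as far as the arm can. A call with a number of a shift or a turn outside -1 to 1 is refused whole. A call with a gripper value outside its range is refused whole. The fingers move at their own pace and stop on an object; "grip_force" is the grip in N (left out, the last holds). Time passes only in rows, so rows that do not move let the fingers close. It gives the time, the measured TCP pose, the force, the opening and the grip force at its end, in the units of the state.
- env.state(): the state, without advancing time (a new reading comes with each control period).
- optics.grab_frame(name): name is "side" or "top" or "wrist"; returns (picture, depth): 420x560x3 uint8, red, green, blue; 420x560 float32, mm along the optical axis (not along the pixel's ray), 0 where there is no reading.
- optics.camera_info(name): a dict with "camera_matrix" (3x3 intrinsics, pixels), "k1" (the pictures are not rectified: a ray, as slopes to the right and down, at radius r is drawn at 1 + k1 r^2 times it, then the intrinsics apply), "R" (3x3) and "t" (3): a world point X has camera coordinates R X + t; the wrist camera has in their place "mount" (4x4, takes a point from camera to tool coordinates, whose origin is the TCP and whose axes are the flange's). Camera axes: x right, y down, z forward; pixel columns grow to the right and rows downward; lengths in mm; the calibration is good to about 2 mm. A picture is of the moment at which its call begins: read the wrist's pose just before it. camera_info takes no time and is no camera call.
- env.job_done(): hands the job in; it is judged then, once.
Trained networks look in the newest picture that a camera, given by its name, has taken for a name from the list of things; names that differ only in an ending like _2 or _b are one class to them, and where a whole thing is asked for, a point or a joint stands for the part that bears it (a point fixed in the world has none). Each returns a list of dicts, best first, with "conf" (0 to 1); they miss things now and then, are a little off and sometimes report something else, mostly with a low value. They report only what shows in the picture. A call takes as long as a camera call. They do not tell look-alikes from the thing itself.
- optics.silhouettes(camera, name): "mask" (420x560 bool, what is visible of it) and "at" ([column, row] in pixels, amid what is visible of it).
- optics.place_of(camera, name): "at" ([column, row] in pixels: a listed point, or the origin of a listed thing).
The state is a dict: "time_s": time; "qpos": joint angles; "qvel": joint speeds; "effort": joint torques, N m; "ee_pos": TCP position; "ee_rot": TCP orientation; "force": force on the tool from outside, world axes, zero at the start; "torque": the same for the moment, N m; "gripper_width": finger opening in mm; "gripper_force": force on a finger pad.
Only numpy, scipy, OpenCV 4.12 (cv2) and the standard library are available. Lean on these libraries where they do the work, as an engineer would, in place of code of your own. Each camera call takes 0.05 s, during which the arm holds its last target. There are 200 camera calls.

## Task

The red bit case stands on end in the green-outlined bay of the grey parking board. Without gripping or lifting it, push it high on its lid side so that it tips over towards the aluminium stop bar and falls lid up inside the outline; then push it along the board until its end rests flush against the bar, lying within the outline. Leave the tape measure, the roll of black tape and the blue parts bin where they are.

Things in the scene. Friction and masses are not known exactly. Their poses are not given: they have to be found in the camera images.
- bit_case: Closed red bit case (lid fixed), slab 130 x 76 x 27 mm, about 0.3 kg. Origin: centre of the base face, opposite the lid. x: across the 76 mm; y: along the 130 mm; z: from base out through the lid. It starts standing on a 76 x 27 mm end, y up, base face towards the stop bar, lid away, up to 0.12 rad off square. Pushed 25 mm or more near the top of its lid face it falls over by itself.
- case_center (a point): Centre of the bit case, 13.5 mm from the base face along its z; axes as the case. About 70 mm above the bench while standing, 18.5 mm when lying flat on the board.
- board: Fixed grey board 280 x 340 mm, 5 mm thick, with flat green tape outline and a stop bar. Origin: centre of its underside on the bench; x along the bay towards the bar, z up. Inside the outline the bay spans x -105 mm to +110 mm (stop face) and y -70 to +70 mm. The case starts standing centred at about x = -75 mm, y = 0 (10 mm either way).
- stop_face (a point): Middle of the stop bar's face that looks into the bay, at the board's top surface (5 mm above the bench); axes as the board. The aluminium bar is 156 mm long across the bay, 12 mm thick, and stands 14 mm above the board. With the case home its centre lies 65 mm before this face.
- tape_measure: Bystander: yellow tape measure 39 x 69 x 64 mm standing on the board beside the bay, on the +y side. Origin: centre of its underside.
- tape_electrical: Bystander: roll of black electrical tape, 62 mm across, 19 mm high, lying on the board beside the bay, on the +y side. Origin: centre of its underside.
- bin_blue: Bystander: blue parts bin 110 x 70 x 50 mm on the board beside the bay, on the -y side. Origin: centre of its underside.
Things that resemble listed ones, but are neither listed nor needed, are in the scene too. Of the things that look like the bit_case, the larger one is meant.

How it is judged (in metres and radians):
On the way, in this order (a step that is already met when the one before it is completed fails the run):
1. the case, pushed past its balance, falls over freely (it is not held and lowered) (angular speed of bit_case above 3 rad/s).
2. the case lies flat, lid up, inside the green outline (angle between bit_case's own z axis and vertical below 0.08 rad and height (world z) of case_center below 0.025 m and y of case_center in the frame of stop_face between -0.03 and 0.03 m and x of case_center in the frame of stop_face above -0.15 m and angle between the y axis of bit_case and the x axis of board, either way round below 0.3 rad), for 0.2 s.
At the end, for the whole second after the job is handed in: The bit case lies flat, lid up, at rest, its end against the stop bar (gap under 6 mm) and within 0.1 rad of square, within 30 mm of the bay's middle line; the three bystanders are within 15 mm of where they were (angle between bit_case's own z axis and vertical below 0.08 rad and height (world z) of case_center below 0.025 m and x of case_center in the frame of stop_face between -0.071 and -0.058 m and y of case_center in the frame of stop_face between -0.03 and 0.03 m and angle between the y axis of bit_case and the x axis of board, either way round below 0.1 rad and linear speed of bit_case below 0.01 m/s and distance of each of tape_measure, tape_electrical, bin_blue from where it was at the start of the episode below 0.015 m); the robot touches nothing.
It fails at once if the bit case is lifted off the board (its centre over 85 mm above the bench) (height (world z) of case_center above 0.085 m).
It fails at once if the yellow tape measure is moved by more than 15 mm (distance of tape_measure from where it was at the start of the episode above 0.015 m).
It fails at once if the roll of black electrical tape is moved by more than 15 mm (distance of tape_electrical from where it was at the start of the episode above 0.015 m).
It fails at once if the blue parts bin is moved by more than 15 mm (distance of bin_blue from where it was at the start of the episode above 0.015 m).
It also fails if it takes over 51 s, if anything falls off the work surface, if the arm or the gripper's body presses on something with over 40 N, if the wrist force passes 120 N, or if a joint passes its speed limit or range.

## Working session

There is one attempt and no reset: what is moved stays moved. The work goes in short steps, Python scripts to look and compute and a tool call to move; the robot and the scene stay as the last step left them, time stands still between calls to the robot, and variables do not carry over. Pictures are saved under pics/ and viewed, at most 10 in all, crops included, and the job is handed in when it is done.

Besides the shell and the picture viewer there is one more tool, called in YAML: its name, and indented under it one key for each argument. send_rows: Moves the arm, as the interface text tells. Its arguments: {"type":"object","properties":{"targets":{"type":"array"},"grip_force":{"type":"number"}},"required":["targets"]}

```bash
mkdir -p pics; cat > h.py <<'E'
import numpy as np, cv2
from workcell import env, optics
def grab(n,save=None):
    im,d=optics.grab_frame(n)
    if save: cv2.imwrite('pics/'+save,im[:,:,::-1])
    return im,d
def world(n,uv,d):
    """pixels Nx2 with depth d (N) -> world"""
    c=optics.camera_info(n);K=np.array(c['camera_matrix']);R=np.array(c['R']);t=np.array(c['t'])
    uv=np.atleast_2d(np.asarray(uv,float));q=np.c_[(uv[:,0]-K[0,2])/K[0,0],(uv[:,1]-K[1,2])/K[1,1]]
    p=q.copy()
    for _ in range(20): p=q/(1+c['k1']*(p**2).sum(1,keepdims=True))
    X=np.c_[p,np.ones(len(p))]*np.asarray(d).reshape(-1,1)
    return (X-t)@R
def cloud(n,d,mask):
    r,c=np.nonzero(mask&(d>0)); return world(n,np.c_[c,r],d[r,c])
E
python3 - <<'E'
from h import *
a,da=grab('side');b,db=grab('top')
np.savez('f0.npz',a=a,da=da,b=b,db=db)
cv2.imwrite('pics/both.png',cv2.resize(np.vstack([a,b])[:,:,::-1],(448*1,672))[:600*2] if 0 else cv2.resize(np.hstack([a,b])[:,:,::-1],(800,300)))
cv2.imwrite('pics/top.png',b[:,:,::-1])
for cam,d in (('side',da),('top',db)):
    for n in ['bit_case','board','stop_face','tape_measure','tape_electrical','bin_blue']:
        if n!='stop_face':
          for o in optics.silhouettes(cam,n):
            P=cloud(cam,d,o['mask'])
            print(cam,n,round(o['conf'],2),o['at'],o['mask'].sum(),np.percentile(P,[3,97],axis=0).round().tolist() if len(P) else '')
        if n in('stop_face','board'):
          for o in optics.place_of(cam,n): 
            u=np.int32(np.round(o['at']));print(cam,n,'pt',round(o['conf'],2),o['at'],world(cam,o['at'],[d[u[1],u[0]]]).round(1))
s=env.state();print(s)
E
```

```text
side bit_case 0.95 [305.5, 181.3] 3086 [[516.0, -95.0, 7.0], [591.0, -70.0, 134.0]]
side bit_case 0.92 [249.6, 314.1] 1010 [[550.0, 198.0, 5.0], [579.0, 243.0, 86.0]]
side board 0.67 [286.9, 247.7] 14404 [[404.0, -154.0, 1.0], [728.0, 134.0, 17.0]]
side board pt 0.87 [291.7, 233.7] [[560.  -14.    3.2]]
side tape_measure 0.89 [367.5, 221.4] 1552 [[402.0, -57.0, 6.0], [465.0, -22.0, 66.0]]
side bin_blue 0.89 [213.6, 210.6] 2599 [[655.0, -80.0, 4.0], [742.0, 38.0, 53.0]]
top bit_case 0.78 [325.6, 242.3] 779 [[519.0, -103.0, 8.0], [591.0, -71.0, 137.0]]
top bit_case 0.77 [182.2, 234.0] 340 [[551.0, 190.0, 7.0], [581.0, 237.0, 87.0]]
top board 0.94 [289.6, 238.9] 15784 [[405.0, -167.0, 0.0], [719.0, 121.0, 16.0]]
top board pt 0.96 [293.3, 237.2] [[565.6 -24.    3. ]]
top board pt 0.72 [301.3, 296.2] [[442.3 -39.1  67.8]]
top stop_face pt 0.77 [244.4, 226.6] [[587.2  84.1  15.9]]
top tape_measure 0.85 [303.1, 297.0] 614 [[407.0, -64.0, 17.0], [468.0, -25.0, 69.0]]
top tape_electrical 0.7 [258.1, 293.3] 420 [[428.0, 22.0, 7.0], [480.0, 76.0, 26.0]]
top bin_blue 0.88 [294.5, 175.2] 1779 [[660.0, -76.0, 3.0], [741.0, 27.0, 54.0]]
{'time_s': 0.8, 'qpos': array([-7.16201153e+01,  1.83096981e+01,  8.96393646e+01, -1.41783394e-03,
        7.20438932e+01, -1.14620383e+00]), 'qvel': array([-0.06696402,  0.07326662, -0.00285079,  0.05989254,  0.05204018,
       -0.00857576]), 'effort': array([ 1.32229183e-03, -4.12298906e+01, -2.32220721e+01,  7.28615653e-02,
        3.74495261e-02, -1.00891907e-05]), 'ee_pos': array([ 192.17974166, -541.94520545,  213.9955446 ]), 'ee_rot': array([1.79992984e+02, 1.48946782e-03, 1.95265255e+01]), 'force': array([ 0.05443783, -0.38111959,  0.60617143]), 'torque': array([ 0.02397785, -0.03266268,  0.00225044]), 'gripper_force': 0.0, 'gripper_width': 91.00450973533512}
```

View pics/top.png

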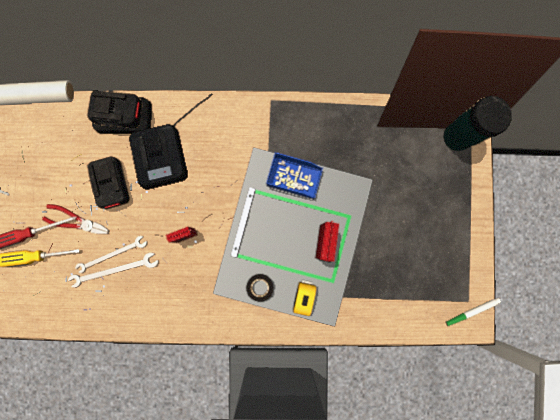

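View pics/both.png

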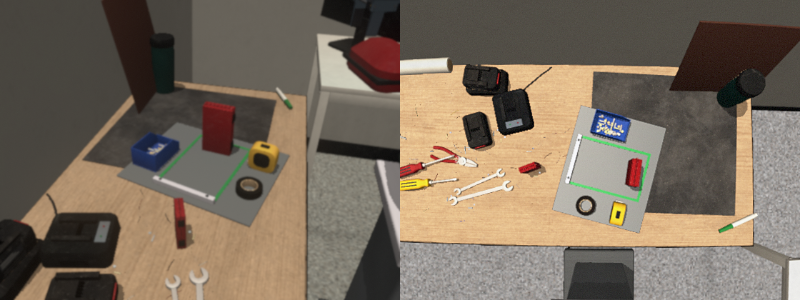

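The red case candidates are at top (326,242), standing about 130 mm tall in the bay, and at top (182,234), the smaller one at about 85 mm on the bench. The larger one in the bay is the one meant. Next I fit the board frame and check it in a close crop.

```bash
cat > m.py <<'E'
from h import *
z=np.load('f0.npz');b,db,a,da=z['b'],z['db'],z['a'],z['da']
crop=np.hstack([cv2.resize(b[140:330,205:385],(360,380)),cv2.resize(a[100:300,150:420],(432,320))[:,:] if 0 else cv2.resize(a[120:300,200:400],(422,380))])
cv2.imwrite('pics/crop.png',crop[:,:,::-1])
hsv=cv2.cvtColor(b,cv2.COLOR_RGB2HSV)
def onplane(n,m,h):
    r,c=np.nonzero(m);uv=np.c_[c,r]
    A=world(n,uv,np.full(len(r),1.));B=world(n,uv,np.full(len(r),1000.))
    s=(h-A[:,2])/(B[:,2]-A[:,2]);return (A+(B-A)*s[:,None])[:,:2]
for n,im in(('top',b),('side',a)):
    hsv=cv2.cvtColor(im,cv2.COLOR_RGB2HSV)
    g=(hsv[...,0]>45)&(hsv[...,0]<75)&(hsv[...,1]>140)&(hsv[...,2]>80)
    if n=='top': g[:, :230]=0; g[:,360:]=0; g[:180]=0; g[290:]=0
    else: g[:160]=0;g[300:]=0;g[:,:150]=0;g[:,350:]=0
    P=onplane(n,g,5); 
    r=cv2.minAreaRect(P.astype(np.float32));print(n,len(P),'outline',r,cv2.boxPoints(r).round(1).tolist())
s=optics.silhouettes('top','board')
o=max(s,key=lambda o:o['conf'])
r=cv2.minAreaRect(onplane('top',o['mask'],5).astype(np.float32));print('board',r)
# bar: bright low-saturation
hsv=cv2.cvtColor(b,cv2.COLOR_RGB2HSV)
w=np.zeros(b.shape[:2],bool);w[180:265,225:262]=1
w&=(hsv[...,1]<40)&(hsv[...,2]>190)
print('bar',w.sum(),cv2.minAreaRect(onplane('top',w,19).astype(np.float32)))
for n,d,xy in(('top',db,1),('side',da,1)):
    o=[o for o in optics.silhouettes(n,'bit_case') if o['at'][0]>280][0]
    P=cloud(n,d,o['mask'])
    T=P[P[:,2]>122]; print(n,'case top',len(T),T.mean(0).round(1),cv2.minAreaRect(T[:,:2].astype(np.float32)),'all z',P[:,2].max())
    Q=P[(P[:,2]>20)&(P[:,2]<115)]; q=Q[:,:2]-Q[:,:2].mean(0);u,s,vt=np.linalg.svd(q,full_matrices=False);print(' face dir',vt[0],Q.mean(0), s/len(q)**.5)
E
python3 m.py
```

```text
top 568 outline ((568.62939453125, -26.094573974609375), (218.66839599609375, 152.8874053955078), 75.6921615600586) [[467.5, -113.0999984741211], [615.7000122070312, -150.89999389648438], [669.7000122070312, 61.0], [521.5999755859375, 98.69999694824219]]
side 29 outline ((500.52227783203125, 16.027896881103516), (125.56121063232422, 1.7176858186721802), 75.39134979248047) [[483.8999938964844, -44.5], [485.5, -44.900001525878906], [517.2000122070312, 76.5999984741211], [515.5, 77.0]]
board ((568.6619262695312, -23.769302368164062), (282.3578796386719, 340.93511962890625), 75.47645568847656)
bar 521 ((596.5977172851562, 86.51937866210938), (61.30176544189453, 189.22671508789062), 83.1185531616211)
top case top 557 [555.2 -87.7 133.6] ((556.0462036132812, -88.33059692382812), (27.154314041137695, 78.98265075683594), 82.5062484741211) all z 139.27461678780455
 face dir [-0.99359146  0.11303101] [555.95986458 -75.62437403  69.04828184] [22.02445059  3.87164411]
side case top 576 [553.5 -81.9 130.6] ((553.5961303710938, -87.49571990966797), (30.73801612854004, 77.0448226928711), 82.22069549560547) all z 135.85495429639914
 face dir [-0.99721297  0.0746076 ] [552.1350961  -75.42479482  68.84378177] [23.28834426  3.44367259]
```

View pics/crop.png

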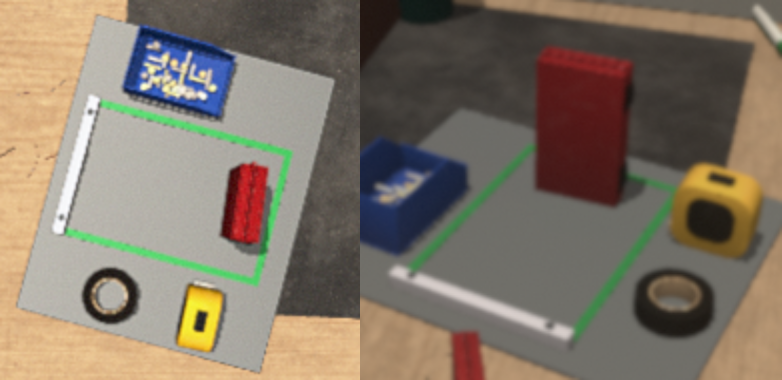

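The crop confirms it: the large red case is at top (326,242), standing near the outline's rear edge with its wide faces along the bar, and the bar is on the +y side. The yaw offset is about 7°. The board frame fits 282x341 mm, centred at (568.6, -24), with its x axis at 75.6°. I'm moving behind the case with the fingers half open and yaw at 82.5°.

send_rows:
  targets:
    - [[0, 0, 0.0778, 0.1475, 0.16, 0, 0], [0, 0, 0.0778, 0.1475, 0.16, 0, 0], [0, 0, 0.0778, 0.1475, 0.16, 0, 0], [0, 0, 0.0778, 0.1475, 0.16, 0, 0], [0, 0, 0.0778, 0.1475, 0.16, 0, 0], [0, 0, 0.0778, 0.1475, 0.16, 0, 0], [0, 0, 0.0778, 0.1475, 0.16, 0, 0], [0, 0, 0.0778, 0.1475, 0.16, 0, 0], [0, 0, 0.0778, 0.1475, 0.16, 0, 0], [0, 0, 0, 0.1475, 0.16, 0, 0], [0, 0, 0, 0.1475, 0.16, 0, 0], [0, 0, 0, 0.1475, 0.16, 0, 0]]

```text
time_s: 2.15
ee_pos: [547.3, -156.5, 214.1]
ee_rot: [180.0, 0.0, 82.6]
force: [1.0, -0.4, -0.3]
gripper_width: 45.8
gripper_force: 0.0
```

send_rows:
  targets:
    - [[0, 0, 0, 0, 0, -0.167, 0], [0, 0, 0, 0, 0, -0.167, 0], [0, 0, 0, 0, 0, -0.167, 0], [0, 0, 0, 0, 0, 0, 0], [0, 0, 0, 0, 0, 0, 0]]

```text
time_s: 2.65
ee_pos: [546.4, -158.0, 114.2]
ee_rot: [-180.0, -0.0, 82.5]
force: [0.2, -0.2, -0.1]
gripper_width: 45.1
gripper_force: 0.0
```

```bash
python3 - <<'E'
from h import *
print(env.state()['ee_pos'])
a,d=grab('side');b,_=grab('top')
cv2.imwrite('pics/pre.png',np.hstack([cv2.resize(b[140:330,205:385],(360,380)),cv2.resize(a[70:300,180:420],(396,380))])[:,:,::-1])
E
```

```text
[ 546.44288742 -158.04142438  114.16298721]
```

View pics/pre.png

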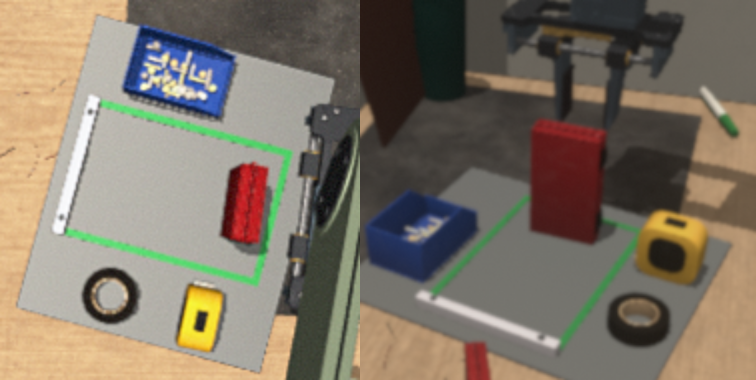

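The gripper is 41 mm behind the lid face, centred, with nothing in between. Now I push high and slowly.

send_rows:
  targets:
    - [[0, 0, 0, 0.006, 0.0446, 0, 0], [0, 0, 0, 0.006, 0.0446, 0, 0], [0, 0, 0, 0.006, 0.0446, 0, 0], [0, 0, 0, 0.006, 0.0446, 0, 0], [0, 0, 0, 0.0033, 0.025, 0, 0], [0, 0, 0, 0.0033, 0.025, 0, 0], [0, 0, 0, 0.0033, 0.025, 0, 0], [0, 0, 0, 0.0033, 0.025, 0, 0], [0, 0, 0, 0.0033, 0.025, 0, 0], [0, 0, 0, 0.0033, 0.025, 0, 0]]

```text
time_s: 3.75
ee_pos: [555.0, -91.9, 113.7]
ee_rot: [-180.0, -0.0, 82.5]
force: [0.7, -0.4, 1.0]
gripper_width: 45.3
gripper_force: 0.0
```

```bash
cat > c.py <<'E'
from h import *
import sys
s=env.state();print(s['time_s'],s['ee_pos'].round(1),s['force'].round(1))
a,d=grab('side');b,db=grab('top')
cv2.imwrite('pics/%s.png'%sys.argv[1],np.hstack([cv2.resize(b[140:330,205:385],(360,380)),cv2.resize(a[70:300,180:420],(396,380))])[:,:,::-1])
e=np.array([.249,.969]);f=np.array([-.969,.249])
for n,dd in(('side',d),('top',db)):
  for o in optics.silhouettes(n,'bit_case'):
    P=cloud(n,dd,o['mask']);T=P[P[:,2]>np.percentile(P[:,2],90)-8]
    r=cv2.minAreaRect(T[:,:2].astype(np.float32));c=np.array(r[0])-[568.6,-24]
    print(n,o['conf'],o['at'],'topz',np.percentile(P[:,2],90).round(),'board xy',(c@e).round(1),(c@f).round(1),r)
E
python3 c.py push1
```

```text
3.75 [555.  -91.9 113.7] [ 0.7 -0.4  1. ]
side 0.81 [300.7, 185.8] topz 131.0 board xy -28.4 2.8 ((558.801025390625, -50.80595397949219), (28.801462173461914, 76.72917938232422), 82.93006134033203)
side 0.74 [251.5, 315.5] topz 85.0 board xy 232.9 62.6 ((565.9638061523438, 216.99481201171875), (17.70338249206543, 53.143577575683594), 21.696636199951172)
top 0.85 [183.7, 233.6] topz 87.0 board xy 230.3 61.2 ((566.637939453125, 214.20877075195312), (16.889915466308594, 49.84764862060547), 22.000734329223633)
top 0.68 [304.7, 241.3] topz 135.0 board xy -21.0 2.7 ((560.7672119140625, -43.6595344543457), (23.748340606689453, 76.5802001953125), 83.21945190429688)
```

send_rows:
  targets:
    - [[0, 0, 0, 0, 0, 0, 0], [0, 0, 0, 0, 0, 0, 0], [0, 0, 0, 0, 0, 0, 0], [0, 0, 0, 0, 0, 0, 0], [0, 0, 0, 0, 0, 0, 0], [0, 0, 0, 0, 0, 0, 0]]

```text
time_s: 4.55
ee_pos: [554.9, -92.3, 113.8]
ee_rot: [180.0, -0.0, 82.5]
force: [0.1, 0.1, 0.2]
gripper_width: 45.4
gripper_force: 0.0
```

```bash
python3 c.py push2
```

```text
4.55 [554.9 -92.3 113.8] [0.1 0.1 0.2]
side 0.93 [250.7, 314.9] topz 85.0 board xy 233.1 62.7 ((565.8653564453125, 217.2790069580078), (17.77703285217285, 51.69399642944336), 21.70221710205078)
side 0.86 [288.3, 231.4] topz 31.0 board xy 15.3 9.5 ((563.1990966796875, -6.852607727050781), (133.07864379882812, 78.03507995605469), 82.5569839477539)
side 0.2 [303.6, 253.7] topz 5.0 board xy 34.9 1.2 ((576.14306640625, 10.07196044921875), (361.3020935058594, 340.75726318359375), 75.51969909667969)
top 0.64 [282.1, 236.0] topz 33.0 board xy 16.8 8.0 ((565.0354614257812, -5.7513580322265625), (121.01856231689453, 78.26764678955078), 82.91584777832031)
```

View pics/push2.png

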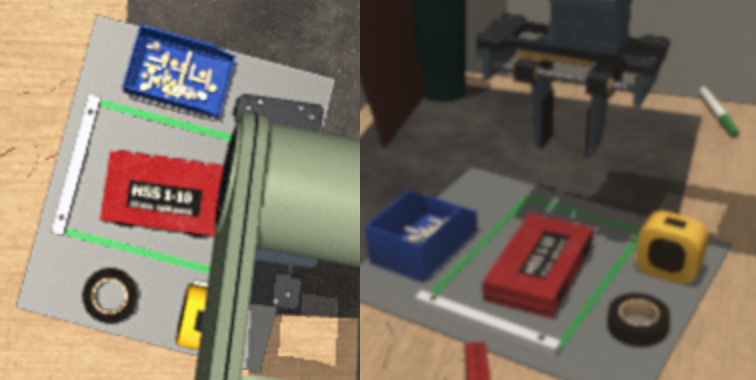

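The case fell flat with the lid up: top crop (165,190), board xy about (16, 9), yaw +7° to the board. Next I back off, turn to 75.6° and descend behind its near end.

send_rows:
  targets:
    - [[0, 0, -0.038, -0.037, -0.056, 0, 0], [0, 0, -0.038, -0.037, -0.056, 0, 0], [0, 0, 0, 0, 0, -0.125, 0], [0, 0, 0, 0, 0, -0.125, 0], [0, 0, 0, 0, 0, -0.125, 0], [0, 0, 0, 0, 0, -0.125, 0], [0, 0, 0, 0, 0, 0, 0], [0, 0, 0, 0, 0, 0, 0]]

```text
time_s: 5.55
ee_pos: [540.3, -114.7, 13.9]
ee_rot: [-180.0, 0.0, 75.7]
force: [0.2, 0.7, 0.4]
gripper_width: 45.4
gripper_force: 0.0
```

send_rows:
  targets:
    - [[0, 0, 0, 0.0062, 0.0242, 0, 0], [0, 0, 0, 0.0062, 0.0242, 0, 0], [0, 0, 0, 0.0062, 0.0242, 0, 0], [0, 0, 0, 0.0062, 0.0242, 0, 0], [0, 0, 0, 0.0037, 0.0145, 0, 0], [0, 0, 0, 0.0037, 0.0145, 0, 0], [0, 0, 0, 0.0037, 0.0145, 0, 0], [0, 0, 0, 0.0037, 0.0145, 0, 0], [0, 0, 0, 0.0037, 0.0145, 0, 0], [0, 0, 0, 0.0037, 0.0145, 0, 0], [0, 0, 0, 0.0037, 0.0145, 0, 0], [0, 0, 0, 0.0037, 0.0145, 0, 0]]

```text
time_s: 6.75
ee_pos: [551.0, -71.9, 13.7]
ee_rot: [-180.0, 0.0, 75.7]
force: [-1.5, -2.3, 2.3]
gripper_width: 45.5
gripper_force: 0.9
```

```bash
python3 c.py push3
```

```text
6.75 [551.  -71.9  13.7] [-1.5 -2.3  2.3]
side 0.9 [250.2, 313.8] topz 85.0 board xy 234.0 62.8 ((566.0027465820312, 218.17369079589844), (17.16899871826172, 51.83849334716797), 22.546194076538086)
side 0.8 [280.2, 239.2] topz 31.0 board xy 34.8 3.5 ((573.8482666015625, 10.534835815429688), (130.37762451171875, 80.26167297363281), 77.178466796875)
top 0.81 [182.2, 236.2] topz 86.0 board xy 231.3 61.5 ((566.6201171875, 215.15762329101562), (18.02986717224121, 50.804561614990234), 21.927400588989258)
top 0.66 [274.1, 230.4] topz 33.0 board xy 45.9 0.6 ((579.414794921875, 20.587467193603516), (101.55864715576172, 76.98050689697266), 76.21434783935547)
```

send_rows:
  targets:
    - [[0, 0, 0, 0.0025, 0.0097, 0, 0], [0, 0, 0, 0.0025, 0.0097, 0, 0], [0, 0, 0, 0.0025, 0.0097, 0, 0], [0, 0, 0, 0, 0, 0, 0]]

```text
time_s: 7.35
ee_pos: [552.7, -66.0, 13.7]
ee_rot: [180.0, -0.0, 75.7]
force: [-0.1, -0.1, -0.2]
gripper_width: 45.2
gripper_force: 0.0
```

send_rows:
  targets:
    - [[0, 0, 0, 0.0012, 0.0048, 0, 0], [0, 0, 0, 0.0012, 0.0048, 0, 0], [0, 0, 0, 0, 0, 0, 0]]

```text
time_s: 7.65
ee_pos: [553.1, -64.2, 13.8]
ee_rot: [180.0, -0.0, 75.7]
force: [-0.1, 0.1, -1.5]
gripper_width: 45.8
gripper_force: 0.3
```

send_rows:
  targets:
    - [[0, 0, 0, 0.0012, 0.0048, 0, 0], [0, 0, 0, 0.0012, 0.0048, 0, 0]]

```text
time_s: 7.85
ee_pos: [553.5, -62.5, 13.8]
ee_rot: [180.0, 0.0, 75.7]
force: [-0.1, -1.4, 0.2]
gripper_width: 45.5
gripper_force: 0.6
```

send_rows:
  targets:
    - [[0, 0, 0, 0.0012, 0.0048, 0, 0], [0, 0, 0, 0.0012, 0.0048, 0, 0]]

```text
time_s: 8.05
ee_pos: [554.0, -60.5, 13.8]
ee_rot: [180.0, 0.0, 75.7]
force: [-1.1, -1.9, 0.5]
gripper_width: 45.5
gripper_force: 0.6
```

```bash
python3 c.py push4
```

```text
8.05 [554.  -60.5  13.8] [-1.1 -1.9  0.5]
side 0.88 [276.6, 239.4] topz 31.0 board xy 44.9 2.4 ((577.4732055664062, 20.097007751464844), (132.8476104736328, 79.8708724975586), 75.12433624267578)
side 0.75 [251.3, 313.4] topz 85.0 board xy 233.4 63.0 ((565.7024536132812, 217.66258239746094), (17.71892547607422, 53.0571174621582), 21.66200828552246)
top 0.88 [266.0, 228.6] topz 33.0 board xy 58.5 -0.1 ((583.2576293945312, 32.644771575927734), (99.4197998046875, 78.88017272949219), 77.35822296142578)
top 0.58 [182.3, 235.1] topz 86.0 board xy 231.4 61.6 ((566.558349609375, 215.36607360839844), (18.13894271850586, 51.90412902832031), 21.65279769897461)
```

View pics/push4.png

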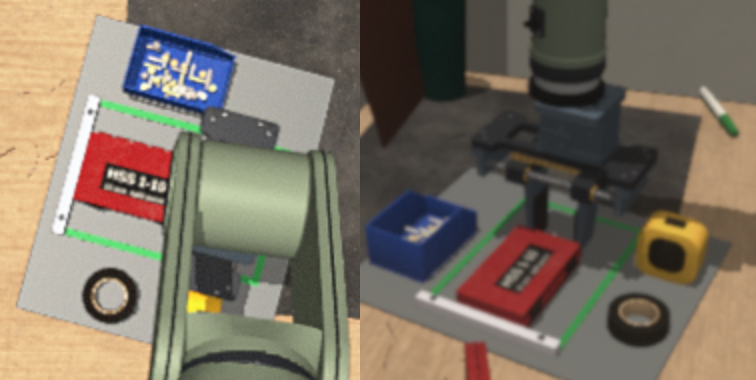

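The case is square and almost at the bar, with a sliver of gap left in the crop at (82,170). I'll push on until the force rises.

send_rows:
  targets:
    - [[0, 0, 0, 0.0012, 0.0048, 0, 0], [0, 0, 0, 0.0012, 0.0048, 0, 0]]

```text
time_s: 8.45
ee_pos: [554.4, -58.9, 13.8]
ee_rot: [180.0, 0.0, 75.7]
force: [-1.5, -6.1, 1.3]
gripper_width: 45.9
gripper_force: 2.7
```

send_rows:
  targets:
    - [[0, 0, 0, 0.0012, 0.0048, 0, 0], [0, 0, 0, 0.0012, 0.0048, 0, 0]]

```text
time_s: 8.65
ee_pos: [554.3, -58.8, 13.9]
ee_rot: [-180.0, 0.2, 75.8]
force: [-3.0, -12.3, 1.5]
gripper_width: 45.4
gripper_force: 6.4
```

The force rose to 12 N with no further motion, so the case is against the bar. Now I back off 80 mm and rise.

send_rows:
  targets:
    - [[0, 0, 0, -0.0125, -0.0485, 0, 0], [0, 0, 0, -0.025, -0.097, 0, 0], [0, 0, 0, -0.025, -0.097, 0, 0], [0, 0, 0, -0.025, -0.097, 0, 0], [0, 0, 0, 0, 0, 0.2, 0], [0, 0, 0, 0, 0, 0.2, 0], [0, 0, 0, -0.1, -0.2, 0.1, 0], [0, 0, 0, -0.1, -0.2, 0, 0], [0, 0, 0, -0.1, -0.2, 0, 0], [0, 0, 0, -0.1, -0.2, 0, 0], [0, 0, 0, 0, 0, 0, 0]]

```text
time_s: 9.75
ee_pos: [455.5, -288.5, 114.0]
ee_rot: [180.0, 0.1, 75.4]
force: [-0.1, 1.1, 0.5]
gripper_width: 45.7
gripper_force: 0.0
```

```bash
python3 c.py end
```

```text
9.75 [ 455.5 -288.5  114. ] [-0.1  1.1  0.5]
side 0.79 [274.7, 240.5] topz 31.0 board xy 46.3 2.5 ((577.66455078125, 21.433746337890625), (132.0775604248047, 79.48746490478516), 75.40853881835938)
side 0.64 [251.2, 313.3] topz 85.0 board xy 233.5 63.0 ((565.7431640625, 217.73448181152344), (17.728534698486328, 51.34407424926758), 21.362140655517578)
top 0.89 [184.1, 232.9] topz 86.0 board xy 231.5 61.8 ((566.38623046875, 215.4664764404297), (18.09132194519043, 50.99763488769531), 21.753578186035156)
top 0.87 [274.7, 233.3] topz 33.0 board xy 44.9 0.7 ((579.060302734375, 19.6923828125), (127.76519775390625, 78.4315185546875), 75.72135162353516)
```

View pics/end.png

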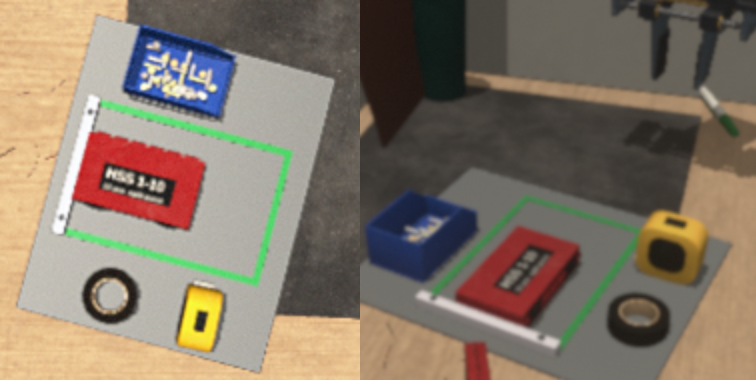

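The case is flush against the bar and square, about 2 mm off the middle line. The bystanders look unmoved and the arm is clear, so I'm handing in.

```bash
python3 -c "
from workcell import env
print(env.job_done())"
```

```text
the job is handed in; nothing more can be done
None
```

The bit case tipped over freely, landed lid up inside the outline, and was pushed square and flush against the stop bar; the bystanders look unmoved, and the job is handed in (no verdict was returned).

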